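Load the relay tester and nest the empty transit cups

ROBOT

A 6-joint arm with a two-finger parallel gripper is mounted at the origin on the work surface. World frame = base frame: x ahead of the robot, y to its left, z up, the work surface at z = 0. Lengths are in m, angles in rad, forces in N, time in s.
With the tool pointing down it reaches from about 0.375 to 0.9 m from the base axis. Payload 3.1 kg.
Tool frame: the origin (TCP) lies midway between the tips of the shut fingers; the grasp point (between the pads) lies 19 mm behind it; z points along the fingers, y is the line along which they close (so a half turn about z gives the same grasp; the last joint's range is limited). The gripper opens to 87 mm and grips with 3 to 60 N. Pads are 19 mm wide; open, the fingers measure 117 mm over their backs; the gripper's body (75 mm by 190 mm) begins 51 mm behind the grasp point.
Start: joints at [-1.284, 0.527, 1.433, -0, 1.181, -0.178], TCP at [0.28, -0.559, 0.223] pointing down, gripper open.
Joint ranges: [-3.08, 3.08], [-0.75, 2.2], [0.22, 2.44], [-1.43, 4.57], [0, 2.65], [-2.85, 2.85]. Speed limits (rad/s): [2.79, 2.79, 3.14, 3.14, 3.14, 3.14].

INTERFACE

Orientations are given as a unit quaternion [x, y, z, w].
In Python, from rig import status, imaging, order gives the robot as it stands.
- The arm moves only by the tool arm_command, never from a script. Its argument "deltas" is one flat list of numbers, 5 for each row, row after row: the opening, from -1 (shut) to 1 (fully open), so that 0 is half open, then the shift along the tool's x, y, z in m, then the turn about the tool's z in rad. In form: [gripper, tx, ty, tz, roll, gripper, tx, ty, tz, roll, ...]. A call has 1 to 12 rows; each row shifts and turns the commanded pose from where the row before left it, along the tool's axes as they then stand; what a row does not reach is not made up. A row lasts 1/8 s, in which the tool goes at most 62.5 mm and 10.7 degrees, less where a joint would pass 70% of its speed; a pose out of reach is approached as far as the arm can. A call with a gripper value outside its range is refused whole. The fingers move at their own pace and stop on an object; "newtons" is the grip in N (left out, the last holds). Time passes only in rows, so rows that do not move let the fingers close. It gives the time, the measured TCP pose, the force, the opening and the grip force at its end, in the units of the state.
- status.get_obs(): the state, without advancing time (a new reading comes with each control period).
- imaging.camera(name): name is "scene" or "top" or "wrist"; returns (picture, depth): 384x512x3 uint8, red, green, blue; 384x512 float32, m along the optical axis (not along the pixel's ray), 0 where there is no reading.
- imaging.camera_params(name): a dict with "intrinsics" (3x3 intrinsics, pixels), "camera_from_world" (4x4, takes a point from world to camera coordinates). Camera axes: x right, y up, looking along -z (the intrinsics and any distortion apply to the point x, -y, -z); pixel columns grow to the right and rows downward; lengths in m; the calibration is good to about 2 mm. A picture is of the moment at which its call begins: read the wrist's pose just before it. camera_params takes no time and is no camera call; for the wrist camera it gives the pose at the moment of the call.
- order.hand_in(): hands the job in; it is judged then, once.
The state is a dict: "time": time; "q": joint angles; "joint_velocities": joint speeds; "joint_torque": joint torques, N m; "position": TCP position; "tool_rot": TCP orientation; "ft_force": force on the tool from outside, world axes, zero at the start; "moment": the same for the moment, N m; "grip_width": finger opening in m; "grip_force": force on a finger pad.
Only numpy, scipy, OpenCV 4.12 (cv2) and the standard library are available. Lean on these libraries where they do the work, as an engineer would, in place of code of your own. Each camera call takes 0.05 s, during which the arm holds its last target. There are 200 camera calls.

TASK

Load the relay tester: take every relay out of its blue transit cup and plug each one fully home and upright into a socket of its own (any relay in any socket), and only when all of them are in, throw the tester's red lever right over to the far side to start the test. Nest all the blue cups, emptied or found empty, into one upright stack standing on the floor of the grey returns tray, every cup fully home in the one below. Leave the mouse, the screwdriver and the reel alone.

Things in the scene. Friction and masses are not known exactly. Their poses are not given: they have to be found in the camera images.
- relay1_mid (a point): Upright plug-in relay: white block 30 (own x) x 38 (own y) x 84 mm; below it a black plug foot 18 x 26 mm, 24 mm long, tip tapered; 108 mm high, 90 g. Point: on its axis half-way up, 54 mm over the plug's end; z up, half a turn about z makes no difference. Starts upright in a cup, plug on the cup's floor, top 40 mm above the rim. May be absent.
- relay2_mid (a point): Upright plug-in relay: white block 30 (own x) x 38 (own y) x 84 mm; below it a black plug foot 18 x 26 mm, 24 mm long, tip tapered; 108 mm high, 90 g. Point: on its axis half-way up, 54 mm over the plug's end; z up, half a turn about z makes no difference. Starts upright in a cup, plug on the cup's floor, top 40 mm above the rim. May be absent.
- relay3_mid (a point): Upright plug-in relay: white block 30 (own x) x 38 (own y) x 84 mm; below it a black plug foot 18 x 26 mm, 24 mm long, tip tapered; 108 mm high, 90 g. Point: on its axis half-way up, 54 mm over the plug's end; z up, half a turn about z makes no difference. Starts upright in a cup, plug on the cup's floor, top 40 mm above the rim. May be absent.
- cup1_mid (a point): Blue tapered cup, open top, 80 mm high, 220 g with its steel foot: outside 46 mm across at the foot, 59 mm at 48 mm up; the top 32 mm is a collar 68 mm across (grip there). Mouth 62 mm, floor 12 mm thick. Nests with 2 mm play; home when its collar rests on the lower cup's rim, 32 mm higher than that cup. Point: on its axis half-way up, 40 mm over the foot; z up.
- cup2_mid (a point): Blue tapered cup, open top, 80 mm high, 220 g with its steel foot: outside 46 mm across at the foot, 59 mm at 48 mm up; the top 32 mm is a collar 68 mm across (grip there). Mouth 62 mm, floor 12 mm thick. Nests with 2 mm play; home when its collar rests on the lower cup's rim, 32 mm higher than that cup. Point: on its axis half-way up, 40 mm over the foot; z up.
- cup3_mid (a point): Blue tapered cup, open top, 80 mm high, 220 g with its steel foot: outside 46 mm across at the foot, 59 mm at 48 mm up; the top 32 mm is a collar 68 mm across (grip there). Mouth 62 mm, floor 12 mm thick. Nests with 2 mm play; home when its collar rests on the lower cup's rim, 32 mm higher than that cup. Point: on its axis half-way up, 40 mm over the foot; z up.
- cup4_mid (a point): Blue tapered cup, open top, 80 mm high, 220 g with its steel foot: outside 46 mm across at the foot, 59 mm at 48 mm up; the top 32 mm is a collar 68 mm across (grip there). Mouth 62 mm, floor 12 mm thick. Nests with 2 mm play; home when its collar rests on the lower cup's rim, 32 mm higher than that cup. Point: on its axis half-way up, 40 mm over the foot; z up. Empty; may be absent.
- cup5_mid (a point): Blue tapered cup, open top, 80 mm high, 220 g with its steel foot: outside 46 mm across at the foot, 59 mm at 48 mm up; the top 32 mm is a collar 68 mm across (grip there). Mouth 62 mm, floor 12 mm thick. Nests with 2 mm play; home when its collar rests on the lower cup's rim, 32 mm higher than that cup. Point: on its axis half-way up, 40 mm over the foot; z up. Starts empty in the tray; may be absent.
- socket1 (a point): Socket 1 of 3 in the fixed tester (grey box 100 x 280 x 34 mm; sockets 60 mm apart along y, lever beyond socket 3): hole 20 mm along x, 28 mm along y, 26 mm deep. Point: centre of its mouth, 34 mm above the bench; x away from the robot, y along the row, z up. A relay is home when its block rests on the tester, its middle 30 mm above this point, its x along this x.
- socket2 (a point): Socket 2 of 3 in the fixed tester (grey box 100 x 280 x 34 mm; sockets 60 mm apart along y, lever beyond socket 3): hole 20 mm along x, 28 mm along y, 26 mm deep. Point: centre of its mouth, 34 mm above the bench; x away from the robot, y along the row, z up. A relay is home when its block rests on the tester, its middle 30 mm above this point, its x along this x.
- socket3 (a point): Socket 3 of 3 in the fixed tester (grey box 100 x 280 x 34 mm; sockets 60 mm apart along y, lever beyond socket 3): hole 20 mm along x, 28 mm along y, 26 mm deep. Point: centre of its mouth, 34 mm above the bench; x away from the robot, y along the row, z up. A relay is home when its block rests on the tester, its middle 30 mm above this point, its x along this x.
- lever (a joint): The tester's start lever, rad: 0 leaning 0.5 rad towards the robot (the tester's -x), 1.0 leaning 0.5 rad to the far side; it turns about the tester's y axis, stays where it is left and needs about 1.5 N at the ball. Starts at 0 to 0.15; on is above 0.8.
- lever_tip (a point): Centre of the red ball, 26 mm across, on the start lever, 50 mm from its pivot, which is 56 mm above the bench; the ball's centre is 100 mm up at either end, 106 mm with the lever upright. Under it a yellow block 70 x 50 mm, its top 59 mm above the bench. Axes turn with the lever.
- tray: Grey returns tray, fixed, 150 x 150 mm with a rim 22 mm high; walls and floor 4 mm thick. Origin at the centre of its underside on the bench, z up.
- mouse: Black computer mouse, about 105 x 60 x 34 mm, loose; origin under its centre. Leave alone.
- driver: Red-handled screwdriver 200 mm long lying beyond the tester and tray, loose; origin under its middle, x along it to the tip. Leave alone.
- reel: Orange reel 64 mm across, 50 mm high, standing, loose; origin under its centre. Leave alone.
Not all that is in view belongs to the job. Several things have the shape of the tray; the one meant has the colours described above.

How it is judged:
On the way, in this order (a step that is already met when the one before it is completed fails the run):
1. every relay is plugged fully home, upright, in a socket (angle between each of relay1_mid, relay2_mid, relay3_mid's own z axis and vertical below 0.06 rad and ((horizontal distance between relay1_mid and socket1 below 0.004 m and z of relay1_mid in the frame of socket1 between 0.026 and 0.034 m) or (horizontal distance between relay1_mid and socket2 below 0.004 m and z of relay1_mid in the frame of socket2 between 0.026 and 0.034 m) or (horizontal distance between relay1_mid and socket3 below 0.004 m and z of relay1_mid in the frame of socket3 between 0.026 and 0.034 m)) and ((horizontal distance between relay2_mid and socket1 below 0.004 m and z of relay2_mid in the frame of socket1 between 0.026 and 0.034 m) or (horizontal distance between relay2_mid and socket2 below 0.004 m and z of relay2_mid in the frame of socket2 between 0.026 and 0.034 m) or (horizontal distance between relay2_mid and socket3 below 0.004 m and z of relay2_mid in the frame of socket3 between 0.026 and 0.034 m)) and ((horizontal distance between relay3_mid and socket1 below 0.004 m and z of relay3_mid in the frame of socket1 between 0.026 and 0.034 m) or (horizontal distance between relay3_mid and socket2 below 0.004 m and z of relay3_mid in the frame of socket2 between 0.026 and 0.034 m) or (horizontal distance between relay3_mid and socket3 below 0.004 m and z of relay3_mid in the frame of socket3 between 0.026 and 0.034 m))), for 0.2 s.
2. the start lever is thrown to the far side (value of joint lever above 0.8 rad), for 0.2 s.
At the end, for the whole second after the job is handed in: Relays home in sockets (4 mm off centre, 4 mm of depth, 0.06 rad of upright at most); lever above 0.8 rad; all cups one stack in the tray: axes within 10 mm, within 0.08 rad of upright, each within 5 mm of a whole number of 32 mm steps above the tray floor (all of step 1 and value of joint lever above 0.8 rad and angle between each of cup1_mid, cup2_mid, cup3_mid, cup4_mid, cup5_mid's own z axis and vertical below 0.08 rad and x of cup1_mid in the frame of tray between -0.055 and 0.055 m and y of cup1_mid in the frame of tray between -0.055 and 0.055 m and (z of cup1_mid in the frame of tray between 0.039 and 0.049 m or z of cup1_mid in the frame of tray between 0.071 and 0.081 m or z of cup1_mid in the frame of tray between 0.103 and 0.113 m or z of cup1_mid in the frame of tray between 0.135 and 0.145 m or z of cup1_mid in the frame of tray between 0.167 and 0.177 m) and x of cup2_mid in the frame of tray between -0.055 and 0.055 m and y of cup2_mid in the frame of tray between -0.055 and 0.055 m and (z of cup2_mid in the frame of tray between 0.039 and 0.049 m or z of cup2_mid in the frame of tray between 0.071 and 0.081 m or z of cup2_mid in the frame of tray between 0.103 and 0.113 m or z of cup2_mid in the frame of tray between 0.135 and 0.145 m or z of cup2_mid in the frame of tray between 0.167 and 0.177 m) and x of cup3_mid in the frame of tray between -0.055 and 0.055 m and y of cup3_mid in the frame of tray between -0.055 and 0.055 m and (z of cup3_mid in the frame of tray between 0.039 and 0.049 m or z of cup3_mid in the frame of tray between 0.071 and 0.081 m or z of cup3_mid in the frame of tray between 0.103 and 0.113 m or z of cup3_mid in the frame of tray between 0.135 and 0.145 m or z of cup3_mid in the frame of tray between 0.167 and 0.177 m) and x of cup4_mid in the frame of tray between -0.055 and 0.055 m and y of cup4_mid in the frame of tray between -0.055 and 0.055 m and (z of cup4_mid in the frame of tray between 0.039 and 0.049 m or z of cup4_mid in the frame of tray between 0.071 and 0.081 m or z of cup4_mid in the frame of tray between 0.103 and 0.113 m or z of cup4_mid in the frame of tray between 0.135 and 0.145 m or z of cup4_mid in the frame of tray between 0.167 and 0.177 m) and x of cup5_mid in the frame of tray between -0.055 and 0.055 m and y of cup5_mid in the frame of tray between -0.055 and 0.055 m and (z of cup5_mid in the frame of tray between 0.039 and 0.049 m or z of cup5_mid in the frame of tray between 0.071 and 0.081 m or z of cup5_mid in the frame of tray between 0.103 and 0.113 m or z of cup5_mid in the frame of tray between 0.135 and 0.145 m or z of cup5_mid in the frame of tray between 0.167 and 0.177 m) and horizontal distance between cup1_mid and cup2_mid below 0.01 m and horizontal distance between each of cup1_mid, cup2_mid and cup3_mid below 0.01 m and horizontal distance between each of cup1_mid, cup2_mid, cup3_mid and cup4_mid below 0.01 m and horizontal distance between each of cup1_mid, cup2_mid, cup3_mid, cup4_mid and cup5_mid below 0.01 m); the robot touches nothing.
It fails at once if the mouse was moved more than 3 cm (distance of mouse from where it was at the start of the episode above 0.03 m).
It fails at once if the screwdriver was moved more than 3 cm (distance of driver from where it was at the start of the episode above 0.03 m).
It fails at once if the reel was moved more than 3 cm (distance of reel from where it was at the start of the episode above 0.03 m).
Of relay1, relay2, relay3 only 2 to 3 are there at a start; the rules pass over those that are not, and their reading is None.
Of cup4, cup5 only 1 to 2 are there at a start; the rules pass over those that are not, and their reading is None.
At some moment in a run one of cup1, cup2, cup3, cup4, cup5 may be knocked a few centimetres aside while the robot is not near it.
It also fails if it takes over 210 s, if anything falls off the work surface, if the arm or the gripper's body presses on something with over 40 N, if the wrist force passes 120 N, or if a joint passes its speed limit or range.

## Working session

There is one attempt and no reset: what is moved stays moved. The work goes in short steps, Python scripts to look and compute and a tool call to move; the robot and the scene stay as the last step left them, time stands still between calls to the robot, and variables do not carry over. Pictures are saved under pics/ and viewed, at most 14 in all, crops included, and the job is handed in when it is done.

Besides the shell and the picture viewer there is one more tool, called after "Request:" as name(argument=value, ...) on one line, values as JSON. arm_command: Moves the arm, as the interface text tells. Its arguments: {"type":"object","properties":{"deltas":{"type":"array"},"newtons":{"type":"number"}},"required":["deltas"]}

```bash
mkdir -p pics; cat > h.py <<'E'
import numpy as np, cv2
from rig import status, imaging, order
def cam(n,save=None):
    P=imaging.camera_params(n); im,d=imaging.camera(n)
    if save: cv2.imwrite('pics/'+save,cv2.cvtColor(im,cv2.COLOR_RGB2BGR))
    np.savez('last_'+n,im=im,d=d,K=P['intrinsics'],T=P['camera_from_world']); return im,d,P
def cloud(n):
    f=np.load('last_'+n+'.npz'); d=f['d'];K=f['K'];T=f['T']
    v,u=np.mgrid[:d.shape[0],:d.shape[1]]
    p=np.stack([(u-K[0,2])/K[0,0]*d,-(v-K[1,2])/K[1,1]*d,-d],-1)
    W=(p-T[:3,3])@T[:3,:3]
    W[d<=0]=np.nan
    return f['im'],W
E
python3 - <<'E'
from h import *
o=status.get_obs();print(o)
for n in('scene','top'):
    im,d,P=cam(n,n+'0.png');print(n,P)
E
```

```text
{'time': 0.0, 'q': array([-1.28448963e+00,  5.28449171e-01,  1.43390146e+00,  6.24369799e-06,
        1.18139661e+00, -1.78484771e-01]), 'joint_velocities': array([-0.00157412,  0.00116644, -0.00077697,  0.00118799,  0.00035248,
       -0.00068126]), 'joint_torque': array([-3.85382819e-06, -4.40042210e+01, -1.76594746e+01,  6.32400624e-02,
        5.81498339e-02, -1.75157998e-04]), 'position': array([ 0.27997406, -0.55796484,  0.22158235]), 'tool_rot': array([ 9.73117136e-01,  2.30308224e-01, -5.51671433e-05, -1.07588402e-03]), 'ft_force': array([ 0.03735048,  0.64152849, -0.64496047]), 'moment': array([ 0.03449039, -0.04322857, -0.01943549]), 'grip_force': 0.0, 'grip_width': 0.08706023452394743}
scene {'intrinsics': array([[449.14163859,   0.        , 252.24025157],
       [  0.        , 449.14163859, 191.60411174],
       [  0.        ,   0.        ,   1.        ]]), 'camera_from_world': array([[-0.43621781,  0.89960348,  0.02067875,  0.2108962 ],
       [-0.560602  , -0.28966819,  0.77576913,  0.21661689],
       [ 0.70387458,  0.32681176,  0.63067793, -1.73329985],
       [ 0.        ,  0.        ,  0.        ,  1.        ]])}
top {'intrinsics': array([[388.27922723,   0.        , 255.42680435],
       [  0.        , 388.27922723, 194.33895747],
       [  0.        ,   0.        ,   1.        ]]), 'camera_from_world': array([[ 2.45752387e-02, -9.99697964e-01,  1.96436285e-04,
        -8.05445762e-03],
       [ 9.90868532e-01,  2.43842447e-02,  1.32608297e-01,
        -5.35472368e-01],
       [-1.32573034e-01, -3.06423802e-03,  9.91168503e-01,
        -1.33708753e+00],
       [ 0.00000000e+00,  0.00000000e+00,  0.00000000e+00,
         1.00000000e+00]])}
```

View pics/scene0.png

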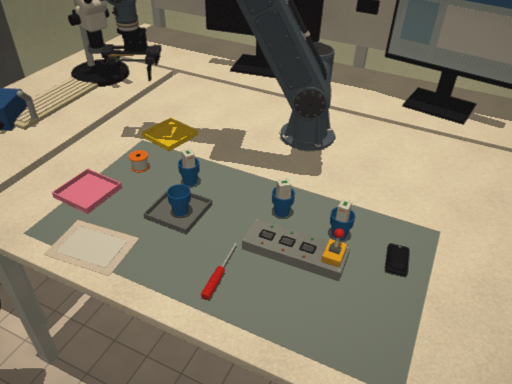

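View pics/top0.png

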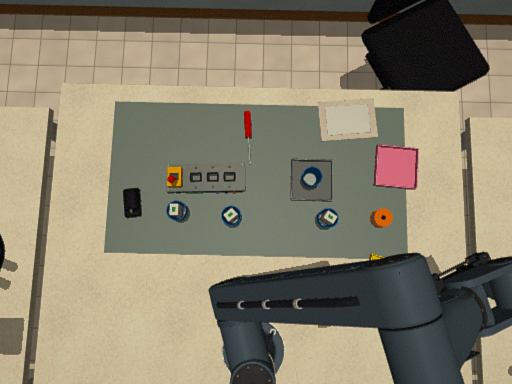

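The top picture shows the tester at (205,177), with its yellow block and lever at (174,177). Relay cups are at (178,210), (231,215) and (327,217). The empty cup sits in the grey tray at (311,180). Other tray-shaped things are pink (396,167), beige (347,119) and yellow (375,258). Only the one at (311,180) is grey with a rim, so it's the tray meant; I'll check it in the wrist close-up.

```bash
python3 - <<'E'
from h import *
im,W=cloud('top')
def comp(mask,name,mn=15):
    n,l,s,c=cv2.connectedComponentsWithStats(mask.astype('uint8'))
    for i in range(1,n):
        if s[i,4]<mn: continue
        p=W[l==i]; r=cv2.minAreaRect(p[:,:2].astype('float32'))
        print(name,c[i].round(),s[i,4],'med',np.nanmedian(p,0).round(3),'rect',np.round(r[0],3),np.round(r[1],3),round(r[2],1))
R,G,B=[im[...,i].astype(int) for i in range(3)]
box=np.zeros(R.shape,bool); box[100:245,105:420]=1
z=W[...,2]
comp(box&(z>.112)&(z<.13)&(R>120),'relaytop')
comp(box&(z>.026)&(z<.045)&(abs(R-B)<40),'testertop/else')
comp(box&(B>R+40)&(z>.07)&(z<.095),'cup')
comp(box&(z>.01)&(z<.028)&(abs(R-B)<30),'trayrim')
comp(box&(R>150)&(G<70)&(z>.06),'red')
comp(box&(R>150)&(G>60)&(z>.03),'orange')
E
```

```text
relaytop [170. 178.] 27 med [0.57  0.291 0.115] rect [0.572 0.291] [0.017 0.017] 1.3
relaytop [173. 209.] 77 med [0.469 0.273 0.119] rect [0.469 0.274] [0.028 0.034] 87.8
relaytop [230. 214.] 80 med [0.457 0.087 0.119] rect [0.456 0.088] [0.028 0.035] 46.1
relaytop [330. 217.] 82 med [ 0.455 -0.243  0.119] rect [ 0.456 -0.242] [0.036 0.029] 59.9
testertop/else [210. 177.] 1761 med [0.592 0.169 0.035] rect [0.593 0.186] [0.104 0.281] 3.3
testertop/else [130. 200.] 272 med [0.505 0.447 0.033] rect [0.502 0.447] [0.086 0.047] 3.5
cup [312. 175.] 100 med [ 0.603 -0.19   0.082] rect [ 0.597 -0.187] [0.066 0.065] 89.9
cup [176. 211.] 78 med [0.466 0.273 0.079] rect [0.469 0.273] [0.067 0.066] 46.7
cup [230. 215.] 79 med [0.459 0.091 0.079] rect [0.455 0.088] [0.065 0.065] 1.6
cup [328. 217.] 80 med [ 0.456 -0.245  0.079] rect [ 0.456 -0.243] [0.064 0.068] 45.9
trayrim [249. 151.] 49 med [0.701 0.033 0.016] rect [0.699 0.033] [0.1   0.006] 4.8
trayrim [300. 165.] 107 med [ 0.667 -0.135  0.02 ] rect [ 0.645 -0.152] [0.081 0.155] 41.7
trayrim [320. 187.] 151 med [ 0.545 -0.261  0.021] rect [ 
[... 444 characters left out ...]
008 0.03 ] 47.5
trayrim [323. 223.] 15 med [ 0.441 -0.237  0.015] rect [ 0.441 -0.237] [0.029 0.008] 58.5
red [170. 178.] 23 med [0.573 0.292 0.115] rect [0.573 0.291] [0.017 0.014] 89.5
orange [175. 173.] 129 med [0.607 0.285 0.059] rect [0.591 0.293] [0.066 0.048] 2.4
orange [168. 183.] 18 med [0.561 0.308 0.061] rect [0.561 0.308] [0.02  0.012] 62.1
orange [174. 209.] 71 med [0.469 0.273 0.119] rect [0.469 0.274] [0.034 0.025] 2.6
orange [230. 214.] 72 med [0.457 0.087 0.119] rect [0.456 0.087] [0.027 0.035] 40.0
orange [383. 217.] 246 med [ 0.465 -0.44   0.05 ] rect [ 0.465 -0.44 ] [0.062 0.061] 39.2
orange [330. 217.] 73 med [ 0.456 -0.244  0.119] rect [ 0.457 -0.243] [0.035 0.027] 59.6
```

```bash
cat >> h.py <<'E'
def plan(x,y,z,psi=None,o=None):
    "rows needed: roll then shift, tool axes"
    o=o or status.get_obs(); q=o['tool_rot']; p=o['position']
    from scipy.spatial.transform import Rotation as R
    M=R.from_quat(q).as_matrix(); c=np.arctan2(M[1,0],M[0,0])
    if psi is None: psi=c
    roll=-(psi-c); d=np.array([x,y,z])-p
    tx=np.array([np.cos(psi),np.sin(psi)]); ty=np.array([np.sin(psi),-np.cos(psi)])
    print('now',p.round(4),'psi',round(c,4),'tilt',np.round(M[:2,2],4),'t',round(o['time'],2),'w',round(o['grip_width'],4),'| roll',round(roll,4),'then shift',np.round([d[:2]@tx,d[:2]@ty,-d[2]],4))
E
python3 - <<'E'
from h import *
from scipy.spatial.transform import Rotation as R
o=status.get_obs();T=imaging.camera_params('wrist')['camera_from_world']
M=R.from_quat(o['tool_rot']).as_matrix()
C=-T[:3,:3].T@T[:3,3]; print('cam in tool',M.T@(C-o['position']),'axes(look,right,up)',M.T@-T[2,:3],M.T@T[0,:3],M.T@T[1,:3]);print(imaging.camera_params('wrist')['intrinsics'])
plan(.50,.22,.35,np.pi/2)
E
```

```text
cam in tool [ 0.07339503  0.00037462 -0.16201911] axes(look,right,up) [-0.26696992  0.00115941  0.96370416] [ 1.44889547e-04  9.99999313e-01 -1.16293775e-03] [9.63704851e-01 1.70838743e-04 2.66969908e-01]
[[276.931317     0.         259.71864591]
 [  0.         276.931317   189.61212679]
 [  0.           0.           1.        ]]
now [ 0.28   -0.558   0.2217] psi 0.4648 tilt [-0.0006  0.0019] t 0.1 w 0.0873 | roll -1.106 then shift [ 0.778   0.22   -0.1283]
```

Request:
arm_command(deltas=[1,0,0,-0.01,-0.158,1,0,0,0,-0.158,1,0,0,0,-0.158,1,0,0,0,-0.158,1,0,0,0,-0.158,1,0,0,0,-0.158,1,0,0,0,-0.158,1,0.04,0.03,0,0,1,0.045,0.03,0,0,1,0.045,0.03,0,0,1,0.045,0.03,0,0,1,0.045,0.03,0,0])

```text
time: 1.6
position: [0.4308, -0.3369, 0.2322]
tool_rot: [0.707, 0.707, 0.0, -0.0]
ft_force: [0.7, -0.6, 0.6]
grip_width: 0.087
grip_force: 0.0
```

Request:
arm_command(deltas=[1,0.05,0.02,0,0,1,0.05,0.02,0,0,1,0.05,0.02,0,0,1,0.05,0.01,0,0,1,0.05,0.01,0,0,1,0.05,0.01,0,0,1,0.05,0.01,0,0,1,0.05,0,0,0,1,0.05,0,0,0,1,0.05,0,0,0,1,0.01,0,0,0,1,0,0,0,0])

```text
time: 3.1
position: [0.5298, 0.1715, 0.2322]
tool_rot: [0.707, 0.708, -0.001, 0.0]
ft_force: [-0.0, -1.1, -0.2]
grip_width: 0.0871
grip_force: 0.0
```

```bash
python3 - <<'E'
from h import *
plan(.53,.17,.22,np.pi/2)
im,d,P=cam('wrist')
cv2.imwrite('pics/w1.png',cv2.resize(im[...,::-1],None,fx=1.5,fy=1.5,interpolation=cv2.INTER_CUBIC))
E
```

```text
now [0.5298 0.1715 0.2322] psi 1.5725 tilt [-0.0007 -0.0007] t 3.1 w 0.0871 | roll 0.0017 then shift [-0.0015  0.0002  0.0122]
```

View pics/w1.png

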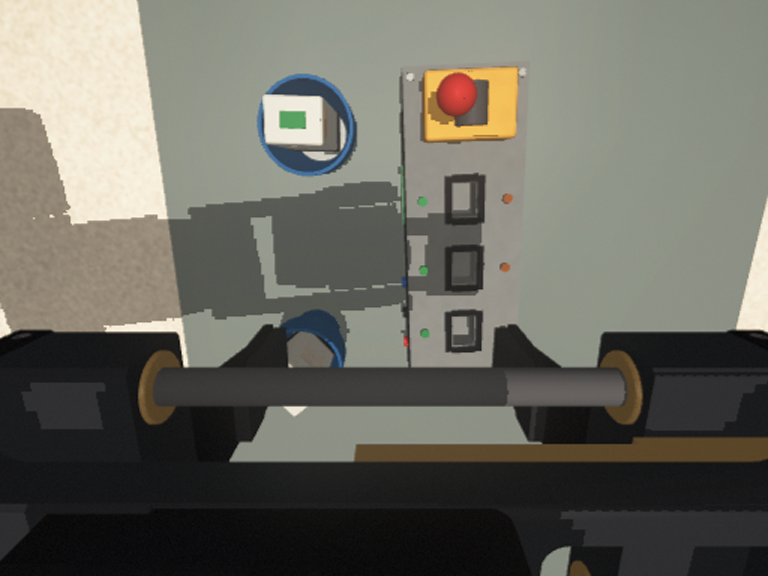

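Wrist picture at 1.5x: the relay in its cup is at (295,120), a second relay is partly hidden at (310,350), the sockets are at (465,200), (464,268) and (464,331), and the red ball is at (457,94).

```bash
cat >> h.py <<'E'
def pix(n,uv,z):
    f=np.load('last_'+n+'.npz');K=f['K'];T=f['T']
    uv=np.atleast_2d(uv).astype(float)
    r=np.stack([(uv[:,0]-K[0,2])/K[0,0],-(uv[:,1]-K[1,2])/K[1,1],-np.ones(len(uv))],1)@T[:3,:3]
    C=-T[:3,:3].T@T[:3,3]; return C+r*((z-C[2])/r[:,2])[:,None]
def rect(n,mask):
    _,W=cloud(n); p=W[mask]; p=p[~np.isnan(p[:,0])]
    r=cv2.minAreaRect(p[:,:2].astype('float32')); return np.round(r[0],4),np.round(r[1],4),round(r[2],1),np.median(p,0).round(4)
E
python3 - <<'E'
from h import *
im,W=cloud('wrist'); g=im.max(2); z=W[...,2]
# socket frames: dark
m=np.zeros(g.shape,'uint8'); m[110:240,292:326]=(g[110:240,292:326]<60)
n,l,s,c=cv2.connectedComponentsWithStats(m)
for i in range(1,n):
    if s[i,4]>40:
        v,u=np.nonzero(l==i); P=pix('wrist',np.stack([u,v],1),.036)
        print('frame',s[i],'meddepth z',np.nanmedian(z[l==i]).round(4),cv2.minAreaRect(P[:,:2].astype('float32')))
# tester edges
t=(abs(z-.034)<.004); t[:, :262]=0; t[:,355:]=0; t[245:]=0
print('tester',rect('wrist',t), np.nanmedian(z[t]))
_,ll=cv2.threshold(t.astype('uint8'),0,1,0)
# far/near edge lines
rows=[v for v in range(60,235,6)]
for name,f in(('near',np.argmax),('far',lambda a:len(a)-1-np.argmax(a[::-1]))):
    pts=np.array([W[v,f(t[v])] for v in rows if t[v].any()])
    k=np.polyfit(pts[:,1],pts[:,0],1); r=pts[:,0]-np.polyval(k,pts[:,1]); ok=abs(r)<.003
    k=np.polyfit(pts[ok,1],pts[ok,0],1);print(name,k, ok.sum())
top=(z>.113)&(z<.128); 
n,l,s,c=cv2.connectedComponentsWithStats(top.astype('uint8'))
for i in range(1,n):
    if s[i,4]>60: print('top',c[i].round(1),s[i,4],rect('wrist',l==i))
E
```

```text
frame [297 117  26  33 327] meddepth z 0.0344 ((0.5937289595603943, 0.2188553363084793), (0.032154057174921036, 0.04020269960165024), 2.1687421798706055)
frame [297 163  25  32 388] meddepth z 0.0345 ((0.595573902130127, 0.1598806083202362), (0.032265279442071915, 0.04229690507054329), 3.4977197647094727)
frame [297 207  24  28 284] meddepth z 0.0347 ((0.5980897545814514, 0.09997016191482544), (0.03178892657160759, 0.04084889963269234), 3.4424335956573486)
tester (array([0.5947, 0.1936]), array([0.1004, 0.2623]), 2.3, array([0.5906, 0.1924, 0.034 ])) 0.03395692033878241
near [-0.04017926  0.55279401] 30
far [-0.03911038  0.65128647] 15
top [305.3  61. ] 213 (array([0.5725, 0.2905]), array([0.0146, 0.0154]), 34.3, array([0.5726, 0.2905, 0.1143]))
top [195.3  79.5] 1342 (array([0.4698, 0.2739]), array([0.0291, 0.0374]), 89.4, array([0.4704, 0.274 , 0.1187]))
top [196.1 272.9] 61 (array([0.4595, 0.0719]), array([0.0126, 0.0112]), 37.0, array([0.4588, 0.0706, 0.1188]))
```

Request:
arm_command(deltas=[1,0,0,0,-0.1732,1,0,0,0,-0.1732,1,0,0,0,-0.1732,1,0,0,0,-0.1732,1,0,0,0,-0.1732,1,0,0,0,-0.1732,1,0,0,0,-0.1732,1,0,0,0,-0.1732,1,0,0,0,-0.1732,1,0.03,0.05,0,0,1,0.031,0.052,0,0,1,0,0,0,0], newtons=25)

```text
time: 4.65
position: [0.4683, 0.2751, 0.2325]
tool_rot: [0.005, 1.0, -0.0, -0.001]
ft_force: [-0.9, -0.7, -0.1]
grip_width: 0.0869
grip_force: 0.0
```

```bash
python3 - <<'E'
from h import *
im,d,P=cam('wrist'); im,W=cloud('wrist');z=W[...,2]
top=((z>.113)&(z<.128)).astype('uint8')
n,l,s,c=cv2.connectedComponentsWithStats(top)
for i in range(1,n):
    if s[i,4]>100: print('top',c[i].round(1),s[i,4],rect('wrist',l==i))
plan(.470,.274,.087,3.131)
E
```

```text
top [ 76.9 175.4] 1104 (array([0.4565, 0.0866]), array([0.0295, 0.0378]), 41.3, array([0.4557, 0.0888, 0.119 ]))
top [258.6 186.1] 986 (array([0.4697, 0.2736]), array([0.0287, 0.0373]), 88.1, array([0.4682, 0.2738, 0.1189]))
now [0.4699 0.2738 0.2326] psi 3.1312 tilt [-0.0001 -0.0008] t 4.7 w 0.087 | roll 0.0002 then shift [-1.000e-04  2.000e-04  1.456e-01]
```

Request:
arm_command(deltas=[1,0,0,0.05,0,1,0,0,0.05,0,1,0,0,0.03,0,1,0,0,0.0155,0,1,0,0,0,0,-1,0,0,0,0,-1,0,0,0,0,-1,0,0,0,0,-1,0,0,0,0,-1,0,0,0,0,-1,0,0,0,0], newtons=25)

```text
time: 6.08
position: [0.4703, 0.2741, 0.0871]
tool_rot: [0.006, 1.0, 0.0, -0.0]
ft_force: [-0.1, -0.2, -0.0]
grip_width: 0.0353
grip_force: 0.0
```

Request:
arm_command(deltas=[-1,0,0,0,0,-1,0,0,0,0,-1,0,0,0,0,-1,0,0,-0.02,0,-1,0,0,-0.04,0,-1,0,0,-0.05,0,-1,0,0,-0.03,0])

```text
time: 6.95
position: [0.471, 0.2742, 0.2293]
tool_rot: [0.006, 1.0, 0.0, 0.001]
ft_force: [0.7, -0.1, -0.7]
grip_width: 0.03
grip_force: 24.9
```

Request:
arm_command(deltas=[-1,0,0,0,0.169,-1,0,0,0,0.169,-1,0,0,0,0.169,-1,0,0,0,0.169,-1,0,0,0,0.169,-1,0,0,0,0.169,-1,0,0,0,0.169,-1,0,0,0,0.169,-1,0,0,0,0.169])

```text
time: 8.07
position: [0.47, 0.2739, 0.2267]
tool_rot: [0.696, 0.718, -0.0, -0.0]
ft_force: [-0.7, 0.5, 0.2]
grip_width: 0.03
grip_force: 24.9
```

```bash
python3 - <<'E'
from h import *
plan(.5933,.2194,.12,1.610); o=status.get_obs(); print(o['grip_force'],o['ft_force'])
im,d,P=cam('wrist'); 
cv2.imwrite('pics/w2.png',cv2.resize(im[:,:][...,::-1],None,fx=1.5,fy=1.5))
E
```

```text
now [0.47   0.2739 0.2267] psi 1.603 tilt [-0.0009 -0.0004] t 8.07 w 0.03 | roll -0.007 then shift [-0.0593  0.1211  0.1067]
24.915095139294863 [-0.65270279  0.52338479  0.16844397]
```

View pics/w2.png

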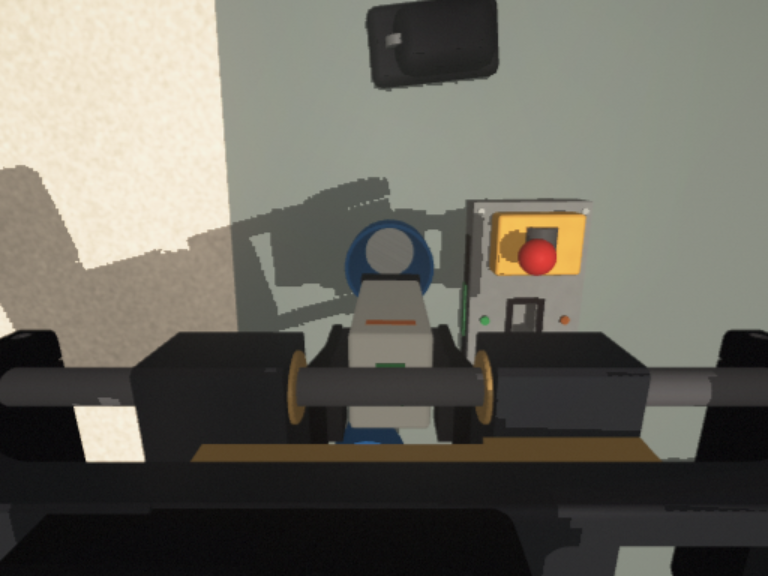

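The relay is held square and its cup stayed standing at (390,260). Now over socket 3.

Request:
arm_command(deltas=[-1,-0.02,0.04,0,-0.007,-1,-0.02,0.041,0,0,-1,-0.0193,0.04,0,0,-1,0,0,0,0,-1,0,0,0,0])

```text
time: 8.75
position: [0.5927, 0.2198, 0.2263]
tool_rot: [0.691, 0.723, -0.001, -0.001]
ft_force: [-0.1, -0.9, -1.1]
grip_width: 0.0299
grip_force: 24.9
```

```bash
python3 - <<'E'
from h import *
im,d,P=cam('wrist'); im,W=cloud('wrist'); o=status.get_obs(); p=o['position']
plan(.5933,.2194,.12,1.610); print(o['moment'],o['ft_force'])
z=W[...,2]
# relay front face: in tool frame
from scipy.spatial.transform import Rotation as R
L=(W-p)@R.from_quat(o['tool_rot']).as_matrix()
m=(abs(L[...,1])<.013)&(L[...,2]>-.03)&(L[...,2]<.045)&(abs(L[...,0])<.04)
q=L[m]; f=q[q[:,2]>0.0]; k=np.polyfit(f[:,1],f[:,0],1); print('front face tool x vs y',k,len(f)); k2=np.polyfit(f[:,2],f[:,0],1);print('x vs z',k2)
print('y range',[ (np.percentile(L[(abs(L[...,0]-.019)<.004)&(L[...,2]>.01)&(L[...,2]<.04)&(abs(L[...,1])<.03)][:,1],[0.5,99.5]))])
E
```

```text
now [0.5923 0.2202 0.2265] psi 1.6169 tilt [-0.0024 -0.0001] t 8.8 w 0.0298 | roll 0.0069 then shift [-0.0008  0.0009  0.1065]
[ 0.04084807 -0.08574603 -0.00712095] [ 0.01249608  0.34118395 -0.82524057]
front face tool x vs y [-0.00608869  0.01907458] 703
x vs z [0.00165953 0.01903926]
y range [array([-0.01343571,  0.01530484])]
```

Request:
arm_command(deltas=[-1,-0.0008,0.0008,0.05,0.004,-1,0,0,0.05,0,-1,0,0,0.013,0,-1,0,0,0.004,0,-1,0,0,0,0])

```text
time: 9.43
position: [0.5958, 0.2197, 0.1118]
tool_rot: [0.692, 0.722, 0.001, 0.001]
ft_force: [-0.8, -0.2, -0.5]
grip_width: 0.0301
grip_force: 24.9
```

```bash
python3 - <<'E'
from h import *
plan(.5933,.2194,.085,1.610);o=status.get_obs(); print(o['moment'],o['ft_force'])
E
```

```text
now [0.5958 0.2197 0.1118] psi 1.6123 tilt [0.0031 0.0006] t 9.43 w 0.0301 | roll 0.0023 then shift [-0.0002 -0.0025  0.0268]
[-0.02295108 -0.06796538 -0.02774533] [-0.82831444 -0.21819196 -0.51673465]
```

Request:
arm_command(deltas=[-1,0,0,0,0,-1,0,0,0,0])

```text
time: 9.68
position: [0.5954, 0.2193, 0.1114]
tool_rot: [0.693, 0.721, 0.001, 0.001]
ft_force: [-0.2, 0.1, -1.0]
grip_width: 0.0296
grip_force: 24.9
```

```bash
python3 - <<'E'
from h import *
for i in range(2):
    plan(.5933,.2194,.085,1.610); cam('wrist')
plan(.5933,.2194,.085,1.610)
im,W=cloud('wrist'); g=im.max(2); z=W[...,2]
# tester near/far edges seen now
t=(abs(z-.034)<.003)
yy=W[...,1]
for y0 in (.25,.26,.27):
    s=t&(abs(yy-y0)<.004); x=W[...,0][s]; x=x[(x>.52)&(x<.68)]; 
    if len(x): print(y0,x.min().round(4),x.max().round(4),'exp',.5528-.04*y0,.6513-.0395*y0)
E
```

```text
now [0.5954 0.2193 0.1114] psi 1.6116 tilt [0.0024 0.0004] t 9.68 w 0.0296 | roll 0.0016 then shift [ 0.0001 -0.0021  0.0264]
now [0.5952 0.2193 0.1111] psi 1.6116 tilt [0.0018 0.0003] t 9.72 w 0.03 | roll 0.0016 then shift [ 0.0002 -0.0019  0.0261]
now [0.595  0.2192 0.1108] psi 1.6116 tilt [0.0012 0.0002] t 9.78 w 0.0297 | roll 0.0016 then shift [ 0.0002 -0.0017  0.0258]
0.25 0.5424 0.6424 exp 0.5428 0.641425
0.26 0.5419 0.6417 exp 0.5424 0.64103
0.27 0.5414 0.6416 exp 0.5419999999999999 0.640635
```

Request:
arm_command(deltas=[-1,0,0,0,0,-1,0,0,0,0,-1,0,0,0,0,-1,0,0,0,0])

```text
time: 10.28
position: [0.5946, 0.2192, 0.11]
tool_rot: [0.693, 0.721, -0.0, -0.0]
ft_force: [-0.9, -0.3, -1.0]
grip_width: 0.0297
grip_force: 24.9
```

```bash
python3 - <<'E'
from h import *
plan(.5933,.2194,.085,1.610);o=status.get_obs(); print(o['moment'],o['ft_force'])
E
```

```text
now [0.5946 0.2192 0.11  ] psi 1.6116 tilt [-0.0001 -0.    ] t 10.28 w 0.0297 | roll 0.0016 then shift [ 0.0003 -0.0013  0.025 ]
[ 0.03639667 -0.08744373  0.01004297] [-0.86093336 -0.28048815 -1.00043995]
```

Request:
arm_command(deltas=[-1,0.0002,-0.0012,0,0.001,-1,0,0,0.004,0,-1,0,0,0.004,0,-1,0,0,0.004,0,-1,0,0,0,0,-1,0,0,0,0])

```text
time: 11.02
position: [0.5935, 0.2194, 0.098]
tool_rot: [0.693, 0.721, 0.0, -0.0]
ft_force: [1.5, 1.0, 0.3]
grip_width: 0.0302
grip_force: 24.9
```

Request:
arm_command(deltas=[-1,0,0,0.004,0,-1,0,0,0.004,0,-1,0,0,0.004,0,-1,0,0,0.001,0,-1,0,0,0.001,0,-1,0,0,0,0,-1,0,0,0,0])

```text
time: 11.9
position: [0.5932, 0.2193, 0.085]
tool_rot: [0.693, 0.721, -0.0, 0.0]
ft_force: [-2.1, -0.9, 5.2]
grip_width: 0.0298
grip_force: 24.9
```

Request:
arm_command(deltas=[1,0,0,0,0,1,0,0,0,0,1,0,0,0,0,1,0,0,-0.03,0,1,0,0,-0.05,0,1,0,0,-0.055,-0.1705,1,0,0,0,-0.1705,1,0,0,0,-0.1705,1,0,0,0,-0.1705,1,-0.003,-0.0634,0,0,1,-0.003,-0.0634,0,0,1,-0.0035,-0.0635,0,0])

```text
time: 13.4
position: [0.4577, 0.0876, 0.2189]
tool_rot: [0.411, 0.911, -0.0, 0.0]
ft_force: [0.7, -1.4, 0.8]
grip_width: 0.0869
grip_force: 0.0
```

Request:
arm_command(deltas=[1,0,0,0,0,1,0,0,0,0,1,0,0,0,0,1,0,0,0,0])

```text
time: 13.9
position: [0.4601, 0.0892, 0.219]
tool_rot: [0.411, 0.911, 0.0, 0.0]
ft_force: [-0.5, 0.1, -0.3]
grip_width: 0.0873
grip_force: 0.0
```

```bash
cat >> h.py <<'E'
def tops(lo=.113,hi=.128,mn=100):
    cam('wrist'); im,W=cloud('wrist');z=W[...,2]
    n,l,s,c=cv2.connectedComponentsWithStats(((z>lo)&(z<hi)).astype('uint8'))
    for i in range(1,n):
        if s[i,4]>mn: print('top',c[i].round(1),s[i,4],rect('wrist',l==i))
E
python3 - <<'E'
from h import *
tops(); plan(.4565,.0866,.087,2.292)
E
```

```text
top [493.9 108. ] 203 (array([0.5721, 0.2905]), array([0.0149, 0.015 ]), 58.6, array([0.5717, 0.2897, 0.1141]))
top [448.3 178.2] 1146 (array([0.5927, 0.2198]), array([0.0302, 0.0374]), 1.0, array([0.5915, 0.2196, 0.1167]))
top [254.8 187.9] 1083 (array([0.4562, 0.0863]), array([0.0287, 0.0373]), 41.7, array([0.4558, 0.0872, 0.1189]))
now [0.4598 0.0892 0.2189] psi 2.2937 tilt [0.0004 0.    ] t 13.95 w 0.0873 | roll 0.0017 then shift [ 0.0003 -0.0042  0.1319]
```

Request:
arm_command(deltas=[1,0.0003,-0.0044,0,0,1,0,0,0.05,0,1,0,0,0.05,0,1,0,0,0.032,0,1,0,0,0,0,-1,0,0,0,0,-1,0,0,0,0,-1,0,0,0,0,-1,0,0,0,0,-1,0,0,0,0,-1,0,0,0,0,-1,0,0,0,0])

```text
time: 15.45
position: [0.4555, 0.0859, 0.087]
tool_rot: [0.412, 0.911, -0.0, -0.0]
ft_force: [-0.2, -0.3, -0.4]
grip_width: 0.03
grip_force: 24.9
```

Request:
arm_command(deltas=[-1,0,0,0,0,-1,0,0,0,0,-1,0,0,-0.02,0,-1,0,0,-0.04,0,-1,0,0,-0.05,0,-1,0,0,-0.03,0,-1,0,0,0,0.1705,-1,0,0,0,0.1705,-1,0,0,0,0.1705,-1,0,0,0,0.1705,-1,0,0,0,0,-1,0,0,0,0])

```text
time: 16.95
position: [0.4553, 0.0859, 0.2269]
tool_rot: [0.692, 0.722, -0.0, -0.0]
ft_force: [0.8, -0.1, -0.4]
grip_width: 0.0298
grip_force: 24.9
```

```bash
python3 - <<'E'
from h import *
plan(.5956,.1595,.112,1.610)
E
```

```text
now [0.4553 0.0859 0.2269] psi 1.613 tilt [-0.0005  0.    ] t 16.95 w 0.0298 | roll 0.003 then shift [0.068  0.1431 0.1149]
```

Request:
arm_command(deltas=[-1,0.017,0.036,0,0.003,-1,0.017,0.036,0,0,-1,0.017,0.036,0,0,-1,0.017,0.0351,0,0,-1,0,0,0.04,0,-1,0,0,0.04,0,-1,0,0,0.034,0,-1,0,0,0,0,-1,0,0,0,0,-1,0,0,0,0,-1,0,0,0,0,-1,0,0,0,0])

```text
time: 18.45
position: [0.5963, 0.1593, 0.1139]
tool_rot: [0.694, 0.72, 0.0, 0.0]
ft_force: [-0.8, 0.3, -0.8]
grip_width: 0.0298
grip_force: 24.9
```

```bash
python3 - <<'E'
from h import *
plan(.5956,.1595,.0845,1.610)
E
```

```text
now [0.5963 0.1593 0.1139] psi 1.6077 tilt [0.0012 0.0001] t 18.45 w 0.0298 | roll -0.0023 then shift [ 0.0002 -0.0007  0.0294]
```

Request:
arm_command(deltas=[-1,0.0002,-0.0002,0.004,-0.002,-1,0,0,0.004,0,-1,0,0,0.004,0,-1,0,0,0.003,0,-1,0,0,0,0,-1,0,0,0,0])

```text
time: 19.2
position: [0.5958, 0.1594, 0.0981]
tool_rot: [0.693, 0.721, 0.0, 0.0]
ft_force: [-0.2, 0.2, -0.7]
grip_width: 0.0301
grip_force: 24.9
```

Request:
arm_command(deltas=[-1,0,0,0.004,0,-1,0,0,0.004,0,-1,0,0,0.004,0,-1,0,0,0.001,0,-1,0,0,0.001,0,-1,0,0,0,0,-1,0,0,0,0])

```text
time: 20.08
position: [0.5959, 0.1594, 0.085]
tool_rot: [0.693, 0.721, 0.0, 0.0]
ft_force: [-1.4, 0.2, 5.1]
grip_width: 0.0298
grip_force: 24.9
```

Request:
arm_command(deltas=[1,0,0,0,0,1,0,0,0,0,1,0,0,0,0,1,0,0,-0.03,0,1,0,0,-0.05,0,1,0,0,-0.055,0,1,0,0,0,0.1405,1,0,0,0,0.1405,1,0,0,0,0.1405,1,0,0,0,0.1415])

```text
time: 21.32
position: [0.5956, 0.1594, 0.2189]
tool_rot: [0.867, 0.498, -0.0, -0.0]
ft_force: [-0.6, -0.1, -0.3]
grip_width: 0.087
grip_force: 0.0
```

Request:
arm_command(deltas=[1,-0.0465,0.0089,0,0,1,-0.0465,0.0089,0,0,1,-0.0465,0.0089,0,0,1,-0.0465,0.0089,0,0,1,-0.0465,0.0089,0,0,1,-0.0465,0.0089,0,0,1,-0.0465,0.009,0,0,1,-0.0465,0.009,0,0,1,-0.0465,0.009,0,0,1,0,0,0,0,1,0,0,0,0,1,0,0,0,0])

```text
time: 22.82
position: [0.4561, -0.2418, 0.2189]
tool_rot: [0.866, 0.5, 0.0, -0.0]
ft_force: [-0.0, 0.2, -0.5]
grip_width: 0.0873
grip_force: 0.0
```

```bash
python3 - <<'E'
from h import *
tops(); plan(.4565,-.243,.087,1.047)
cam('top','top1.png')
im,_,_=cam('wrist'); cv2.imwrite('pics/w3.png',cv2.resize(im[...,::-1],None,fx=1.5,fy=1.5))
E
```

```text
top [260.3 190.3] 1081 (array([ 0.4563, -0.2438]), array([0.0376, 0.029 ]), 58.0, array([ 0.457 , -0.2426,  0.1189]))
now [ 0.4562 -0.2418  0.219 ] psi 1.0485 tilt [-0.0003  0.0005] t 22.88 w 0.0868 | roll 0.0015 then shift [-0.0009  0.0009  0.132 ]
```

View pics/w3.png

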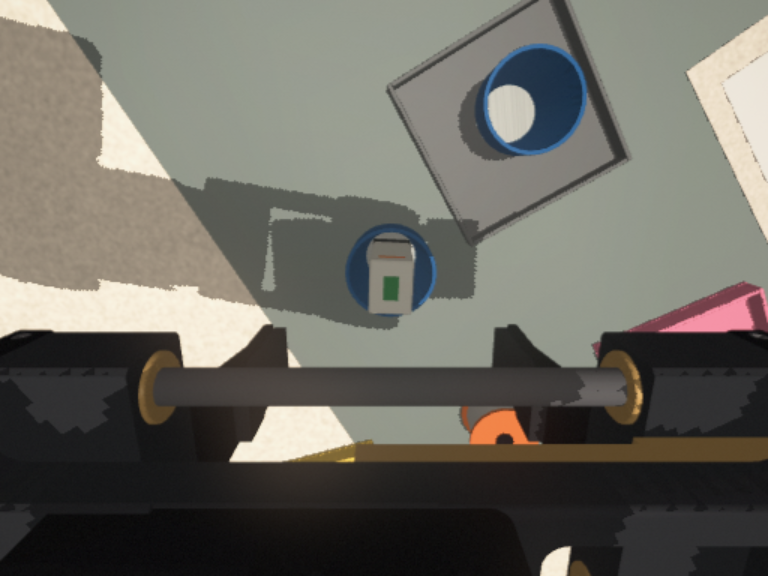

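The grey tray, with its cup at (535,98), is confirmed as the one meant. The pink tray is at the right edge and the beige one at top right. The relay is at (390,287), square to the fingers.

Request:
arm_command(deltas=[1,-0.0013,0.001,0,0.008,1,0,0,0.05,0,1,0,0,0.05,0,1,0,0,0.032,0,1,0,0,0,0,-1,0,0,0,0,-1,0,0,0,0,-1,0,0,0,0,-1,0,0,0,0,-1,0,0,0,0,-1,0,0,0,0,-1,0,0,0,0])

```text
time: 24.48
position: [0.4561, -0.2447, 0.087]
tool_rot: [0.868, 0.496, -0.0, -0.0]
ft_force: [0.6, 0.4, 0.2]
grip_width: 0.0298
grip_force: 24.7
```

Request:
arm_command(deltas=[-1,0,0,0,0,-1,0,0,0,0,-1,0,0,-0.02,0,-1,0,0,-0.04,0,-1,0,0,-0.05,0,-1,0,0,-0.03,0,-1,0,0,0,-0.1425,-1,0,0,0,-0.1425,-1,0,0,0,-0.1425,-1,0,0,0,-0.1425,-1,0,0,0,0])

```text
time: 25.85
position: [0.4558, -0.2445, 0.2267]
tool_rot: [0.694, 0.72, -0.0, -0.0]
ft_force: [0.3, -0.3, -1.4]
grip_width: 0.0297
grip_force: 24.7
```

```bash
python3 - <<'E'
from h import *
plan(.5979,.0996,.112,1.610)
E
```

```text
now [ 0.4558 -0.2445  0.2267] psi 1.6069 tilt [-0.0007  0.0006] t 25.85 w 0.0297 | roll -0.0031 then shift [0.3382 0.1555 0.1147]
```

Request:
arm_command(deltas=[-1,0.0425,0.0195,0,-0.003,-1,0.0425,0.0195,0,0,-1,0.0425,0.0195,0,0,-1,0.0425,0.0195,0,0,-1,0.0425,0.0195,0,0,-1,0.0425,0.0195,0,0,-1,0.0425,0.0195,0,0,-1,0.0405,0.019,0,0,-1,0,0,0.05,0,-1,0,0,0.05,0,-1,0,0,0.012,0,-1,0,0,0,0])

```text
time: 27.35
position: [0.5978, 0.0991, 0.1148]
tool_rot: [0.693, 0.721, -0.0, -0.0]
ft_force: [-0.3, -0.4, -1.3]
grip_width: 0.03
grip_force: 24.7
```

Request:
arm_command(deltas=[-1,0,0,0,0,-1,0,0,0,0,-1,0,0,0,0,-1,0,0,0,0,-1,0,0,0,0,-1,0,0,0,0])

```text
time: 28.1
position: [0.5978, 0.0993, 0.115]
tool_rot: [0.693, 0.721, -0.0, -0.0]
ft_force: [0.4, -0.8, -0.3]
grip_width: 0.0302
grip_force: 24.7
```

```bash
python3 - <<'E'
from h import *
im,d,P=cam('wrist'); im,W=cloud('wrist'); o=status.get_obs(); p=o['position']
plan(.5979,.0996,.0845,1.610)
from scipy.spatial.transform import Rotation as R
L=(W-p)@R.from_quat(o['tool_rot']).as_matrix()
m=(abs(L[...,1])<.013)&(L[...,2]>0)&(L[...,2]<.045)&(abs(L[...,0])<.04)
f=L[m]; print('front',np.polyfit(f[:,1],f[:,0],1),len(f))
E
```

```text
now [0.5978 0.0993 0.115 ] psi 1.6116 tilt [-0.0002  0.    ] t 28.15 w 0.0296 | roll 0.0016 then shift [0.0003 0.0001 0.0305]
front [-0.02105218  0.01905411] 701
```

Request:
arm_command(deltas=[-1,0.0003,0.0001,0.005,0.001,-1,0,0,0.004,0,-1,0,0,0.004,0,-1,0,0,0.004,0,-1,0,0,0,0,-1,0,0,0,0])

```text
time: 28.9
position: [0.5979, 0.0996, 0.0981]
tool_rot: [0.693, 0.721, -0.0, -0.0]
ft_force: [-0.4, 0.2, -0.7]
grip_width: 0.0296
grip_force: 24.7
```

Request:
arm_command(deltas=[-1,0,0,0.004,0,-1,0,0,0.004,0,-1,0,0,0.004,0,-1,0,0,0.001,0,-1,0,0,0.001,0,-1,0,0,0,0,-1,0,0,0,0])

```text
time: 29.78
position: [0.5978, 0.0995, 0.0851]
tool_rot: [0.693, 0.721, -0.0, 0.0]
ft_force: [-2.4, 0.2, 5.6]
grip_width: 0.0297
grip_force: 24.7
```

Request:
arm_command(deltas=[1,0,0,0,0,1,0,0,0,0,1,0,0,0,0,1,0,0,-0.03,0,1,0,0,-0.05,0,1,0,0,-0.055,0,-1,0.0485,-0.0165,0,0,-1,0.0485,-0.0165,0,0,-1,0.0485,-0.0165,0,0,-1,0.0485,-0.016,0,0,-1,0,0,0,0,-1,0,0,0,0])

```text
time: 31.28
position: [0.5247, 0.2907, 0.2189]
tool_rot: [0.693, 0.721, -0.0, 0.0]
ft_force: [-0.1, -0.7, -0.0]
grip_width: 0.0349
grip_force: 0.0
```

```bash
python3 - <<'E'
from h import *
cam('top'); im,W=cloud('top'); z=W[...,2]
n,l,s,c=cv2.connectedComponentsWithStats(((z>.105)&(z<.128)).astype('uint8'))
for i in range(1,n):
    if s[i,4]>15: print(c[i].round(),s[i,4],rect('top',l==i))
tops(.1)
plan(.525,.2905,.095,1.61)
E
```

```text
[192. 173.] 102 (array([0.5913, 0.2206]), array([0.0283, 0.0376]), 0.4, array([0.5912, 0.2193, 0.1178]))
[210. 172.] 103 (array([0.596 , 0.1588]), array([0.0293, 0.0341]), 2.9, array([0.596 , 0.1589, 0.1173]))
[228. 172.] 112 (array([0.5969, 0.1004]), array([0.03  , 0.0369]), 1.1, array([0.5973, 0.1   , 0.1176]))
[171. 179.] 43 (array([0.5708, 0.2907]), array([0.0218, 0.0227]), 30.7, array([0.5696, 0.2897, 0.112 ]))
[254. 341.] 77 (array([0.0569, 0.0009]), array([0.1082, 0.0187]), 89.8, array([ 0.0564, -0.0019,  0.117 ]))
top [305.  186.4] 488 (array([0.5723, 0.2917]), array([0.0247, 0.0238]), 5.7, array([0.571 , 0.2934, 0.1118]))
now [0.5253 0.2898 0.2189] psi 1.6093 tilt [-0.0001 -0.0004] t 31.38 w 0.0267 | roll -0.0007 then shift [ 0.0007 -0.0003  0.1239]
```

All three relays are home (tops at about 117.5 mm). Throwing the lever now.

Request:
arm_command(deltas=[-1,0,0,0.05,0,-1,0,0,0.05,0,-1,0,0,0.024,0,-1,0,0.01,0,0,-1,0,0.008,0,0,-1,0,0.008,0,0,-1,0,0.008,0,0,-1,0,0.008,0,0,-1,0,0.008,0,0,-1,0,0.008,0,0,-1,0,0.006,0,0,-1,0,0,0,0])

```text
time: 32.88
position: [0.5896, 0.2934, 0.0948]
tool_rot: [0.693, 0.721, 0.0, 0.0]
ft_force: [0.1, -0.5, 0.2]
grip_width: 0.0004
grip_force: 0.0
```

Request:
arm_command(deltas=[-1,0,0.003,0,0,-1,0,0,0,0,-1,0,0,0,0])

```text
time: 33.25
position: [0.5916, 0.2934, 0.095]
tool_rot: [0.693, 0.721, -0.0, 0.0]
ft_force: [-1.1, -0.5, -0.2]
grip_width: 0.0004
grip_force: 0.4
```

```bash
python3 - <<'E'
from h import *
tops(.085,.115,60); plan(.592,.2905,.22); print(status.get_obs()['ft_force'])
E
```

```text
top [259.6 223.3] 392 (array([0.5917, 0.3035]), array([0.0178, 0.0027]), 2.0, array([0.592 , 0.3031, 0.1052]))
top [294.9 218.9] 63 (array([0.6136, 0.3045]), array([0.0135, 0.0024]), 2.8, array([0.6131, 0.305 , 0.1002]))
now [0.5916 0.2934 0.095 ] psi 1.6107 tilt [-0.0001 -0.0001] t 33.3 w 0.0003 | roll -0.0 then shift [-0.0029  0.0003 -0.125 ]
[-0.86968253 -0.21341188 -0.91644826]
```

Request:
arm_command(deltas=[-1,0,0.003,0,0,-1,0,0.003,0,0,-1,0,0.002,0,0,-1,0,0,0,0,-1,0,0,0,0])

```text
time: 33.92
position: [0.5926, 0.2934, 0.0947]
tool_rot: [0.693, 0.721, -0.006, -0.005]
ft_force: [-13.9, 0.1, 9.0]
grip_width: 0.0002
grip_force: 6.6
```

Request:
arm_command(deltas=[-1,0,-0.02,0,0,-1,0,-0.027,0,0,-1,0,0,-0.04,-0.17,-1,0,0,-0.05,-0.17,-1,0,0,-0.04,-0.17,1,0,0,0,-0.17,1,0,0,0,-0.17,1,0,0,0,-0.17,1,0,0,0,-0.17,1,0,0,0,-0.17,1,0,0,0,-0.17])

```text
time: 35.3
position: [0.5538, 0.2921, 0.2257]
tool_rot: [-0.002, 1.0, 0.0, 0.001]
ft_force: [-0.6, -0.3, 0.3]
grip_width: 0.0528
grip_force: 0.0
```

Request:
arm_command(deltas=[1,0.042,-0.01,0,0,1,0.041,-0.009,0,0,1,0,0,0,0,1,0,0,0,0])

```text
time: 35.8
position: [0.4714, 0.2734, 0.226]
tool_rot: [0.0, 1.0, 0.001, 0.002]
ft_force: [0.5, 0.2, 0.7]
grip_width: 0.0854
grip_force: 0.0
```

```bash
cat >> h.py <<'E'
def cups(n='wrist',lo=.07,hi=.088,mn=100):
    im,W=cloud(n);z=W[...,2]; B=im.astype(int)
    blue=(B[...,2]>B[...,0]+40)
    m=(blue&(z>lo)&(z<hi)).astype('uint8'); m=cv2.dilate(m,np.ones((3,3)))
    k,l,s,c=cv2.connectedComponentsWithStats(m)
    for i in range(1,k):
        if s[i,4]<mn: continue
        p=W[(l==i)&blue&(z>lo)&(z<hi)][:,:2]
        A=np.c_[2*p,np.ones(len(p))]; w=np.ones(len(p))
        cc,r=cv2.minEnclosingCircle(p.astype('float32'))
        print('cup',n,c[i].round(),s[i,4],'circ',np.round(cc,4),round(r,4))
E
python3 - <<'E'
from h import *
cam('top'); cups('top',mn=40)
im,W=cloud('top'); R,G,B=[im[...,i].astype(int) for i in range(3)]
print('red',rect('top',(R>150)&(G<70)&(W[...,2]>.09)))
cam('wrist'); cups()
plan(.470,.274,.0515,3.1416)
E
```

```text
cup top [312. 176.] 240 circ [ 0.5976 -0.1881] 0.0346
cup top [231. 215.] 229 circ [0.4558 0.0872] 0.0341
cup top [328. 218.] 233 circ [ 0.4557 -0.2428] 0.0345
cup top [184. 224.] 77 circ [0.4289 0.2528] 0.0271
red (array([0.6152, 0.2922]), array([0.0157, 0.0131]), 1.7, array([0.6146, 0.2922, 0.1109]))
cup wrist [253. 148.] 879 circ [0.4399 0.266 ] 0.0339
cup wrist [ 91. 165.] 1431 circ [0.4566 0.0865] 0.0345
now [0.4716 0.2734 0.2256] psi 3.1403 tilt [0.0028 0.0008] t 35.9 w 0.0865 | roll -0.0013 then shift [0.0016 0.0006 0.1741]
```

Cup a was knocked to about (0.440, 0.266), so I'm moving over it and looking again.

Request:
arm_command(deltas=[1,0.0317,-0.0074,0,0,1,0,0,0,0,1,0,0,0,0,1,0,0,0,0,1,0,0,0,0])

```text
time: 36.52
position: [0.4388, 0.2658, 0.225]
tool_rot: [0.001, 1.0, 0.0, 0.0]
ft_force: [1.0, -0.2, 0.8]
grip_width: 0.0868
grip_force: 0.0
```

```bash
python3 - <<'E'
from h import *
im,_,_=cam('wrist'); cups(); plan(.44,.266,.0515,3.1416)
cv2.imwrite('pics/w4.png',cv2.resize(im[60:260][...,::-1],None,fx=1.5,fy=1.5))
im,W=cloud('wrist'); z=W[...,2]; b=(im[...,2].astype(int)>im[...,0]+40)&(z>.07)&(abs(W[...,0]-.44)<.045)&(abs(W[...,1]-.266)<.045)
p=W[b]; p=p[p[:,2]>.074]; print(np.linalg.lstsq(np.c_[p[:,:2]-[.44,.266],np.ones(len(p))],p[:,2],rcond=None)[0])
E
```

```text
cup wrist [261. 180.] 877 circ [0.4399 0.2659] 0.0342
cup wrist [102. 194.] 1320 circ [0.4561 0.0863] 0.0344
now [0.4386 0.2657 0.225 ] psi 3.1404 tilt [0.0004 0.0001] t 36.58 w 0.0871 | roll -0.0012 then shift [-0.0014  0.0003  0.1735]
[-0.0032329   0.00225004  0.07970055]
```

View pics/w4.png

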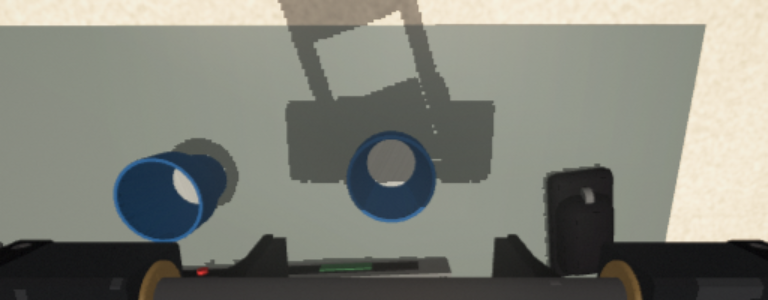

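The cup stands upright between the fingers at (391,175), and the mouse at (580,220) is well clear.

Request:
arm_command(deltas=[1,-0.0014,0.0003,0.05,0,1,0,0,0.05,0,1,0,0,0.05,0,1,0,0,0.0235,0,1,0,0,0,0,-1,0,0,0,0,-1,0,0,0,0,-1,0,0,0,0,-1,0,0,0,0,-1,0,0,-0.03,0,-1,0,0,-0.05,0,-1,0,0,-0.05,0], newtons=30)

```text
time: 38.08
position: [0.4385, 0.2655, 0.1823]
tool_rot: [0.001, 1.0, -0.0, -0.001]
ft_force: [0.4, 0.8, -2.9]
grip_width: 0.0686
grip_force: 30.0
```

```bash
python3 - <<'E'
from h import *
plan(.5976,-.1881,.26,1.61); print(status.get_obs()['ft_force'])
E
```

```text
now [0.4385 0.2655 0.1823] psi 3.1406 tilt [-0.0021 -0.0008] t 38.08 w 0.0686 | roll 1.5306 then shift [-0.4595  0.1412 -0.0777]
[ 0.42008294  0.7985754  -2.92818306]
```

Request:
arm_command(deltas=[-1,0,0,-0.04,0.17,-1,0,0,-0.037,0.17,-1,0,0,0,0.17,-1,0,0,0,0.17,-1,0,0,0,0.17,-1,0,0,0,0.17,-1,0,0,0,0.17,-1,0,0,0,0.17,-1,0,0,0,0.17])

```text
time: 39.2
position: [0.4384, 0.2655, 0.258]
tool_rot: [0.695, 0.719, -0.001, -0.0]
ft_force: [0.3, -0.6, -1.9]
grip_width: 0.069
grip_force: 30.0
```

Request:
arm_command(deltas=[-1,-0.046,0.0141,0,0,-1,-0.046,0.0141,0,0,-1,-0.046,0.0141,0,0,-1,-0.046,0.0141,0,0,-1,-0.046,0.0141,0,0,-1,-0.046,0.0141,0,0,-1,-0.046,0.0141,0,0,-1,-0.046,0.0141,0,0,-1,-0.046,0.0142,0,0,-1,-0.0455,0.0142,0,0,-1,0,0,0,0,-1,0,0,0,0])

```text
time: 40.7
position: [0.5976, -0.187, 0.2575]
tool_rot: [0.693, 0.721, -0.0, -0.002]
ft_force: [0.1, 0.7, -2.9]
grip_width: 0.0686
grip_force: 30.0
```

Request:
arm_command(deltas=[-1,0,0,0,0,-1,0,0,0,0,-1,0,0,0,0,-1,0,0,0,0])

```text
time: 41.2
position: [0.5988, -0.1872, 0.2587]
tool_rot: [0.693, 0.721, 0.0, 0.0]
ft_force: [0.2, 0.5, -2.5]
grip_width: 0.069
grip_force: 30.0
```

```bash
python3 - <<'E'
from h import *
im,_,_=cam('wrist'); cv2.imwrite('pics/w5.png',cv2.resize(im[...,::-1],None,fx=1.5,fy=1.5))
cam('top');cups('top',mn=40)
cups('wrist',.075,.09)
o=status.get_obs();p=o['position']
im,W=cloud('wrist')
plan(.5976,-.1881,.14,1.61)
# held cup rim: z = tcp-.0515+.08
cups('wrist',p[2]+.015,p[2]+.035)
E
```

```text
cup top [232. 212.] 156 circ [0.4561 0.087 ] 0.034
cup top [336. 216.] 76 circ [ 0.4606 -0.2658] 0.0227
cup wrist [258. 161.] 469 circ [ 0.5983 -0.1878] 0.0336
cup wrist [150. 208.] 733 circ [ 0.4564 -0.2435] 0.0342
now [ 0.5988 -0.1874  0.2586] psi 1.6108 tilt [ 0.0001 -0.0001] t 41.3 w 0.0685 | roll 0.0008 then shift [-0.0006 -0.0012  0.1186]
cup wrist [259. 211.] 1380 circ [ 0.5992 -0.1817] 0.0336
cup wrist [260. 285.] 1926 circ [ 0.5999 -0.1988] 0.0313
```

View pics/w5.png

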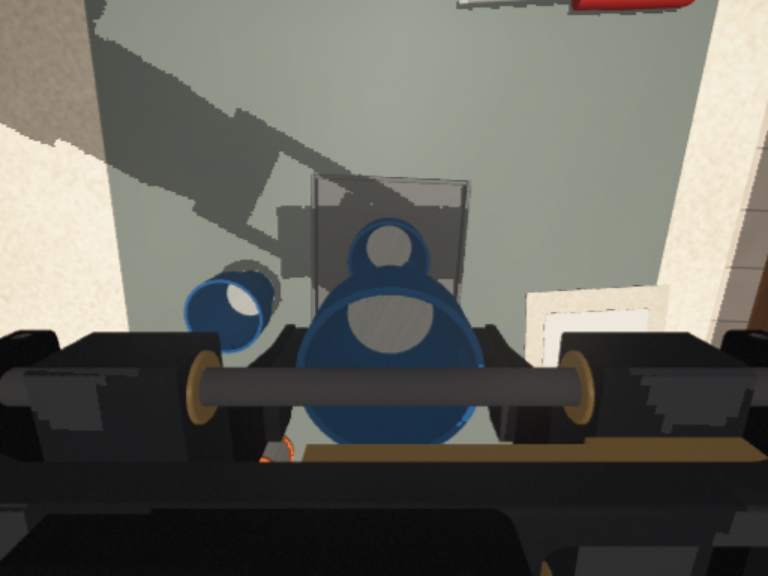

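The held cup is at (390,365), with the base cup in the grey tray right below it at (388,258). Lowering.

Request:
arm_command(deltas=[-1,-0.0006,-0.0008,0.05,0,-1,0,0,0.05,0,-1,0,0,0.02,0,-1,0,0,0,0,-1,0,0,0,0,-1,0,0,0.01,0,-1,0,0,0.01,0,-1,0,0,0.01,0,-1,0,0,0.008,0,-1,0,0,0.006,0,-1,0,0,0,0])

```text
time: 42.68
position: [0.5977, -0.188, 0.0938]
tool_rot: [0.693, 0.721, -0.0, -0.001]
ft_force: [0.4, -0.3, -2.5]
grip_width: 0.0688
grip_force: 30.0
```

Request:
arm_command(deltas=[-1,0,0,0.003,0,-1,0,0,0.002,0,-1,0,0,0.001,0,-1,0,0,0,0,-1,0,0,0,0])

```text
time: 43.3
position: [0.5981, -0.1882, 0.0887]
tool_rot: [0.693, 0.721, 0.0, 0.0]
ft_force: [-0.3, 1.3, -2.3]
grip_width: 0.0685
grip_force: 30.0
```

Request:
arm_command(deltas=[-1,0,0,0.001,0,-1,0,0,0.0015,0,-1,0,0,0,0,-1,0,0,0,0])

```text
time: 43.8
position: [0.5983, -0.1884, 0.0882]
tool_rot: [0.693, 0.721, 0.0, 0.001]
ft_force: [-3.0, 1.7, 10.0]
grip_width: 0.0688
grip_force: 30.0
```

Request:
arm_command(deltas=[1,0,0,0,0,1,0,0,0,0,1,0,0,0,0,1,0,0,-0.03,0,1,0,0,-0.05,0,1,0,0,-0.055,0,1,-0.0166,-0.048,0,0,1,-0.0165,-0.048,0,0,1,-0.0165,-0.048,0,0,1,0,0,0,0,1,0,0,0,0,1,0,0,0,0])

```text
time: 45.3
position: [0.4573, -0.2435, 0.221]
tool_rot: [0.693, 0.721, 0.0, 0.0]
ft_force: [1.5, 0.2, -0.4]
grip_width: 0.0869
grip_force: 0.0
```

```bash
python3 - <<'E'
from h import *
cam('wrist'); cups('wrist'); cups('wrist',.105,.12)
plan(.456,-.2432,.0515,1.61)
E
```

```text
cup wrist [408. 136.] 945 circ [ 0.6    -0.1877] 0.0278
cup wrist [368. 150.] 215 circ [ 0.5794 -0.1996] 0.0257
cup wrist [259. 179.] 861 circ [ 0.4562 -0.2438] 0.0341
cup wrist [414. 136.] 1911 circ [ 0.5986 -0.1875] 0.0346
now [ 0.4573 -0.2433  0.221 ] psi 1.612 tilt [ 0.0006 -0.0003] t 45.35 w 0.0866 | roll 0.002 then shift [ 0.0002 -0.0013  0.1695]
```

Request:
arm_command(deltas=[1,-0.0003,-0.001,0.05,0,1,0,0,0.05,0,1,0,0,0.045,0,1,0,0,0.0245,0,1,0,0,0,0,-1,0,0,0,0,-1,0,0,0,0,-1,0,0,0,0,-1,0,0,0,0,-1,0,0,-0.04,0,-1,0,0,-0.055,0,-1,0,0,-0.055,0])

```text
time: 46.85
position: [0.4544, -0.2434, 0.2027]
tool_rot: [0.693, 0.721, -0.0, -0.001]
ft_force: [1.5, -1.3, -1.8]
grip_width: 0.0674
grip_force: 29.9
```

Request:
arm_command(deltas=[-1,0,0,-0.05,0,-1,0,0,0,0,-1,0,0,0,0])

```text
time: 47.22
position: [0.4541, -0.243, 0.2507]
tool_rot: [0.693, 0.721, -0.0, -0.001]
ft_force: [-0.7, -0.6, -3.1]
grip_width: 0.0672
grip_force: 29.9
```

```bash
python3 - <<'E'
from h import *
plan(.5983,-.1879,.1695,1.61)
E
```

```text
now [ 0.4541 -0.243   0.2507] psi 1.6106 tilt [-0.0018  0.0015] t 47.23 w 0.0672 | roll 0.0006 then shift [0.0494 0.1463 0.0812]
```

Request:
arm_command(deltas=[-1,0.0165,0.049,0,0,-1,0.0165,0.049,0,0,-1,0.0164,0.0483,0,0,-1,0,0,0,0,-1,0,0,0,0,-1,0,0,0,0,-1,0,0,0,0,-1,0,0,0,0,-1,0,0,0,0,-1,0,0,0,0])

```text
time: 48.48
position: [0.5993, -0.1887, 0.2517]
tool_rot: [0.693, 0.721, 0.0, 0.0]
ft_force: [-0.0, -0.3, -2.5]
grip_width: 0.0674
grip_force: 29.9
```

```bash
cat >> h.py <<'E'
def held():
    cam('wrist'); im,W=cloud('wrist'); o=status.get_obs(); B=im.astype(int)
    from scipy.spatial.transform import Rotation as R
    L=(W-o['position'])@R.from_quat(o['tool_rot']).as_matrix(); b=(B[...,2]>B[...,0]+40)
    for a in (-.02,-.01,0,.02,.035): # depth slices: front surface of held cup
        m=b&(abs(L[...,2]-a)<.003)&(abs(L[...,1])<.025)&(L[...,0]>0.01)&(L[...,0]<.05)
        p=L[m][:,:2]
        if len(p)>20:
            s=np.linalg.lstsq(np.c_[2*p,np.ones(len(p))],(p**2).sum(1),rcond=None)[0]
            print('slice',a,len(p),'centre',s[:2].round(4),'r',np.sqrt(s[2]+s[0]**2+s[1]**2).round(4),'front',np.percentile(p[:,0],98).round(4))
E
python3 - <<'E'
from h import *
plan(.5983,-.1879,.1695,1.61); held(); cups('wrist',.105,.12)
E
```

```text
now [ 0.5993 -0.1887  0.2517] psi 1.6105 tilt [ 0.0002 -0.0001] t 48.48 w 0.0674 | roll 0.0005 then shift [ 0.0009 -0.001   0.0822]
cup wrist [258. 163.] 526 circ [ 0.5988 -0.1865] 0.0335
```

Request:
arm_command(deltas=[-1,0.0009,-0.0007,0.05,0,-1,0,0,0.03,0,-1,0,0,0,0,-1,0,0,0,0,-1,0,0,0.01,0,-1,0,0,0.01,0,-1,0,0,0.01,0,-1,0,0,0.008,0,-1,0,0,0.006,0,-1,0,0,0,0,-1,0,0,0,0])

```text
time: 49.9
position: [0.5988, -0.1879, 0.1278]
tool_rot: [0.693, 0.721, 0.0, 0.0]
ft_force: [-0.7, -0.7, -1.4]
grip_width: 0.0675
grip_force: 29.9
```

Request:
arm_command(deltas=[-1,0,0,0.003,0,-1,0,0,0.003,0,-1,0,0,0.002,0,-1,0,0,0.001,0,-1,0,0,0,0,-1,0,0,0,0])

```text
time: 50.65
position: [0.599, -0.1879, 0.1196]
tool_rot: [0.693, 0.721, 0.0, 0.001]
ft_force: [-1.9, 0.8, 5.3]
grip_width: 0.0672
grip_force: 29.9
```

Request:
arm_command(deltas=[1,0,0,0,0,1,0,0,0,0,1,0,0,0,0,1,0,0,-0.03,0,1,0,0,-0.04,0,1,0,0,-0.04,0,1,0.0467,-0.022,0,0,1,0.0467,-0.022,0,0,1,0.0467,-0.022,0,0,1,0.0467,-0.022,0,0,1,0.0467,-0.022,0,0,1,0.0465,-0.022,0,0])

```text
time: 52.15
position: [0.4548, 0.0881, 0.2286]
tool_rot: [0.693, 0.721, 0.0, 0.0]
ft_force: [0.9, 1.0, -0.1]
grip_width: 0.0871
grip_force: 0.0
```

Request:
arm_command(deltas=[1,0,0,0,0,1,0,0,0,0,1,0,0,0,0,1,0,0,0,0])

```text
time: 52.65
position: [0.4563, 0.0857, 0.2285]
tool_rot: [0.694, 0.72, 0.0, 0.0]
ft_force: [0.0, 0.6, -0.8]
grip_width: 0.0869
grip_force: 0.0
```

```bash
python3 - <<'E'
from h import *
cam('wrist'); cups('wrist'); cam('top'); cups('top',.13,.155,20)
plan(.456,.0867,.0515,1.61)
E
```

```text
cup wrist [260. 176.] 822 circ [0.457  0.0869] 0.034
cup top [314. 172.] 274 circ [ 0.5988 -0.1861] 0.0346
now [0.456  0.086  0.2284] psi 1.6092 tilt [ 0. -0.] t 52.75 w 0.0871 | roll -0.0008 then shift [0.0007 0.     0.1769]
```

Request:
arm_command(deltas=[1,0.0008,0.0006,0.05,0,1,0,0,0.05,0,1,0,0,0.05,0,1,0,0,0.0265,0,1,0,0,0,0,-1,0,0,0,0,-1,0,0,0,0,-1,0,0,0,0,-1,0,0,0,0,-1,0,0,-0.04,0,-1,0,0,-0.055,0,-1,0,0,-0.055,0])

```text
time: 54.25
position: [0.4554, 0.0876, 0.2035]
tool_rot: [0.693, 0.721, -0.0, -0.0]
ft_force: [1.3, 0.2, -3.2]
grip_width: 0.0692
grip_force: 30.0
```

Request:
arm_command(deltas=[-1,0,0,-0.05,0,-1,0,0,-0.03,0,-1,0,0,0,0,-1,0,0,0,0])

```text
time: 54.75
position: [0.4547, 0.0877, 0.2806]
tool_rot: [0.693, 0.721, -0.001, -0.001]
ft_force: [-0.5, -0.1, -3.6]
grip_width: 0.0695
grip_force: 30.0
```

```bash
python3 - <<'E'
from h import *
plan(.5988,-.1875,.2,1.61)
E
```

```text
now [0.4547 0.0877 0.2806] psi 1.6107 tilt [-0.0031  0.0002] t 54.75 w 0.0695 | roll 0.0007 then shift [-0.2806  0.1332  0.0806]
```

Request:
arm_command(deltas=[-1,-0.0468,0.0222,0,0,-1,-0.0468,0.0222,0,0,-1,-0.0468,0.0222,0,0,-1,-0.0468,0.0222,0,0,-1,-0.0467,0.0222,0,0,-1,-0.0467,0.022,0,0,-1,0,0,0,0,-1,0,0,0,0,-1,0,0,0,0,-1,0,0,0,0,-1,0,0,0,0,-1,0,0,0,0])

```text
time: 56.25
position: [0.6002, -0.1872, 0.2823]
tool_rot: [0.693, 0.721, 0.0, 0.0]
ft_force: [0.1, -0.4, -2.9]
grip_width: 0.0693
grip_force: 30.0
```

```bash
python3 - <<'E'
from h import *
plan(.5988,-.1875,.202,1.61); cam('wrist'); cups('wrist',.135,.155)
E
```

```text
now [ 0.6002 -0.1872  0.2823] psi 1.6111 tilt [ 0.0003 -0.0002] t 56.25 w 0.0693 | roll 0.0011 then shift [-0.0003 -0.0014  0.0803]
cup wrist [257. 165.] 528 circ [ 0.5989 -0.1869] 0.0336
```

Request:
arm_command(deltas=[-1,-0.0002,-0.0013,0.05,0,-1,0,0,0.03,0,-1,0,0,0,0,-1,0,0,0,0,-1,0,0,0.01,0,-1,0,0,0.01,0,-1,0,0,0.01,0,-1,0,0,0.008,0,-1,0,0,0.005,0,-1,0,0,0,0,-1,0,0,0,0])

```text
time: 57.68
position: [0.5992, -0.1879, 0.1593]
tool_rot: [0.693, 0.721, 0.0, 0.0]
ft_force: [-0.3, 0.0, -2.8]
grip_width: 0.0694
grip_force: 30.0
```

Request:
arm_command(deltas=[-1,0,0,0.003,0,-1,0,0,0.002,0,-1,0,0,0.001,0,-1,0,0,0,0,-1,0,0,0,0])

```text
time: 58.3
position: [0.5989, -0.1878, 0.1531]
tool_rot: [0.693, 0.721, 0.0, 0.0]
ft_force: [0.1, 0.5, -2.5]
grip_width: 0.0693
grip_force: 30.0
```

Request:
arm_command(deltas=[-1,0,0,0.001,0,-1,0,0,0.001,0,-1,0,0,0.0005,0,-1,0,0,0,0,-1,0,0,0,0])

```text
time: 58.92
position: [0.5995, -0.1879, 0.1515]
tool_rot: [0.693, 0.721, 0.0, 0.001]
ft_force: [-0.9, 1.1, 6.3]
grip_width: 0.069
grip_force: 30.0
```

Home. Now release, rise and move aside for a last look.

Request:
arm_command(deltas=[1,0,0,0,0,1,0,0,0,0,1,0,0,0,0,1,0,0,-0.03,0,1,0,0,-0.05,0,1,0,0,-0.05,0,1,0.02,-0.05,0,0,1,0.02,-0.05,0,0,1,0.02,-0.05,0,0,1,0,0,0,0,1,0,0,0,0,1,0,0,0,0])

```text
time: 60.42
position: [0.4482, -0.1347, 0.2808]
tool_rot: [0.693, 0.721, 0.0, 0.001]
ft_force: [0.3, -0.9, -0.2]
grip_width: 0.0873
grip_force: 0.0
```

```bash
python3 - <<'E'
from h import *
im,_,_=cam('scene'); cv2.imwrite('pics/s2.png',cv2.resize(im[120:310,40:440][...,::-1],None,fx=2,fy=2,interpolation=cv2.INTER_CUBIC))
cam('top'); im,W=cloud('top'); z=W[...,2]; cups('top',.165,.19,20); cups('top',.05,.1,20)
R,G,B=[im[...,i].astype(int) for i in range(3)]
print('stack z',np.nanpercentile(z[(B>R+40)&(z>.15)&(abs(W[...,1]+.188)<.05)],[5,50,95]))
n,l,s,c=cv2.connectedComponentsWithStats(((z>.105)&(z<.128)&(W[...,0]>.5)).astype('uint8'))
for i in range(1,n):
    if s[i,4]>15: print(c[i].round(),s[i,4],rect('top',l==i))
E
```

```text
cup top [317. 167.] 200 circ [ 0.6007 -0.188 ] 0.0341
stack z [0.15204118 0.16987141 0.18121711]
[171. 166.] 34 (array([0.6122, 0.2925]), array([0.0204, 0.0202]), 1.7, array([0.6144, 0.2921, 0.1095]))
[314. 171.] 101 (array([ 0.6105, -0.1898]), array([0.0481, 0.0262]), 80.7, array([ 0.6101, -0.1903,  0.1132]))
[192. 173.] 104 (array([0.5917, 0.2209]), array([0.0274, 0.0384]), 2.3, array([0.591 , 0.2191, 0.1175]))
[210. 172.] 101 (array([0.5961, 0.1595]), array([0.0295, 0.035 ]), 2.2, array([0.5962, 0.159 , 0.1172]))
[228. 172.] 111 (array([0.5975, 0.1006]), array([0.0303, 0.0372]), 0.9, array([0.5972, 0.0994, 0.1166]))
```

View pics/s2.png

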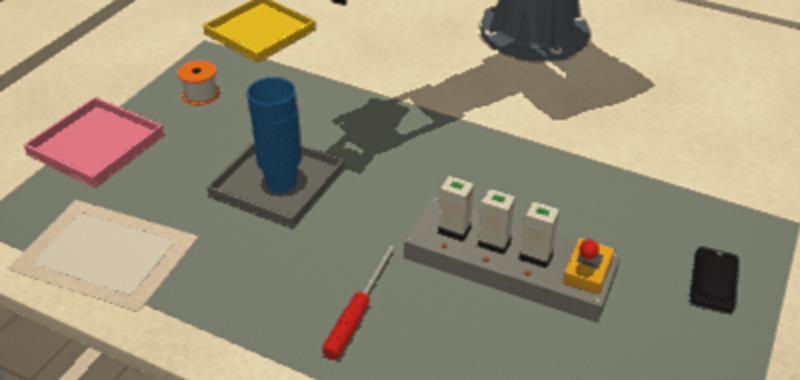

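The stack of four stands in the grey tray at (275,135), its rim at 180 mm as expected. The three relays stand in the tester at (455,205), (495,220) and (540,230). The lever ball at (590,250) is over to the far side, and the mouse, screwdriver and reel are untouched.

```bash
python3 -c "
from rig import order;print(order.hand_in())"
```

```text
the job is handed in; nothing more can be done
None
```

The job is handed in with no verdict returned: all three relays are home in their sockets, the lever is over to the far side, and the four blue cups are nested in one upright stack in the grey tray (about 60 s of the 210 s).

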